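Clamp a beeswax bar in the cutting box

TASK

Get the yellow beeswax bar ready for cutting: push it along the channel of the wooden cutting box with a fingertip until its end is fully home against the end stop, then spin the loose red wing screw down clockwise with repeated fingertip strokes on its wings until its pad holds the bar finger-tight. Do it all by pushing: do not pinch or lift the bar or the screw, do not force them, and leave the other things on the table where they are.

Things in the scene. Friction and masses are not known exactly. Their poses are not given: they have to be found in the camera images.
- cutter: The cutting box, fixed to the table: a light wooden base board 120 (x) x 290 (y) x 18 mm high. Origin at the centre of its underside on the table; y along the channel towards the end stop, z up. Its flat top (the bed) is 18 mm above the table and runs from y = -145 to +145 mm. The channel walls stand on it from y = -15 mm on; behind that the bed is open.
- stop_face (a point): Centre of the end stop's face that the bar comes up against: cutter x = 0, y = 120 mm, 38 mm above the table; axes as the cutter's. The stop is 20 mm thick, its top 60 mm above the table. The channel leading to it is 62 mm wide (cutter x = -31 to +31 mm) between walls 12 mm thick, from cutter y = -15 to +120 mm, tops 48 mm above the table.
- bridge_top (a point): Top of the steel bridge over the channel, on the screw axis: cutter x = 0, y = 72 mm, 90 mm above the table on a small round boss (r 11 mm). The bridge itself is 36 mm wide (y), reaches from cutter x = -49 to +49 mm, its top 84 mm above the table. Axes as the cutter's.
- bar: The loose yellow beeswax bar, 58 (x) x 150 (y) x 40 mm high, 0.33 kg, flat on the bed, front part in the channel, rear end sticking out, 23 to 60 mm short of the end stop at the start. Origin at the centre of its underside, y along it towards the stop. Home, its origin is at cutter y = 45 mm, its rear end at -30 mm. Slides with a push of about 2 N; more than 70 N of fingers on it would mark it.
- spindle: The screw's round black pressure pad (r 11 mm, does not rotate) with its shaft, on the screw axis. Origin at the centre of the pad's underside, z up; 65.5 mm above the table at screw reading 0, going down 5 mm per turn. The bar's top is 58 mm above the table. Pad and screw move up and down together.
- wing: The red wing head of the screw, above the bridge. Origin on the vertical screw axis, half-way up the wings: 118 mm above the table at screw reading 0, 110 mm when the pad meets the bar. Its x axis runs through its two opposite wings, each a flat upright disc 7 mm thick (y), 26 mm high, reaching to 36 mm from the axis; hub r 7 to 11 mm. Nothing near it stands higher. More than 70 N would force it.
- screw (a joint): Turn of the wing screw in rad; grows turning clockwise seen from above, which lowers pad and wings 5 mm per turn. 2.2 to 5.0 at the start; a push of about 2 N on a wing 25 mm from the axis turns it, and it stays where left. The pad meets the bar at about 9.4; from there it stiffens quickly; pushed to 4 N or more it is finger-tight, springing back a little when let go.
- knife: Knife lying beside the cutting box: dark wooden handle and broad steel blade, 240 mm long along its x (blade to +x), 16 mm high; origin under the middle, on the table. Leave alone.
- tin_a: Round aluminium balm tin with white top, diameter 64 mm, 22 mm high; origin at the centre of its underside. Leave alone.
- tin_b: Round aluminium balm tin with cream top, diameter 64 mm, 22 mm high; origin at the centre of its underside. Leave alone.
- jar: Amber jar with black lid, diameter 62 mm, 66 mm high; origin at the centre of its underside. Leave alone.
- offcut: Short brown-yellow wax block 55 x 75 x 34 mm; origin at the centre of its underside. Leave alone.
- oil_bottle: Bottle of yellow oil with white cap, diameter 72 mm, 200 mm high; origin at the centre of its underside. Leave alone.
- jug: Translucent white jug, diameter 104 mm, 135 mm high, handle on its +y side, reaching 89 mm from its axis, spout on its -y side; origin at the centre of its underside. Leave alone.
There are look-alikes about, which are no part of the job. What is shaped like the bar but blue or turquoise is not meant.

How it is judged:
On the way, in this order (a step that is already met when the one before it is completed fails the run):
1. the bar lies home against the end stop, the pad not yet on it (y of bar in the frame of cutter above 0.042 m and z of bar in the frame of cutter below 0.023 m and angle between bar's own z axis and vertical below 0.06 rad and contact force between spindle and bar below 1 N), for 0.2 s.
2. the pad of the wing screw holds the bar down (y of bar in the frame of cutter above 0.042 m and contact force between spindle and bar above 6 N), for 0.2 s.
At the end, for the whole second after the job is handed in: The bar lies flat on the bed with its end within 3 mm of the end stop, and the screw's pad presses on it with more than 6 N by itself; bar and screw are at rest (all of step 2 and z of bar in the frame of cutter below 0.023 m and angle between bar's own z axis and vertical below 0.06 rad and linear speed of bar below 0.01 m/s and velocity of joint screw between -0.1 and 0.1 rad/s); the robot touches nothing.
It fails at once if the bar is lifted off the bed or tipped (z of bar in the frame of cutter above 0.026 m or angle between bar's own z axis and vertical above 0.15 rad).
It fails at once if the bar is pinched: fingers press on both its long sides at once (contact force between the fingers and bar_c1 above 5 N and contact force between the fingers and bar_c2 above 5 N).
It fails at once if the wing screw is pinched: fingers press hard on both faces of a wing at once, or on its hub ((contact force between the fingers and wing_c1 above 12 N and contact force between the fingers and wing_c2 above 12 N) or (contact force between the fingers and wing_c4 above 12 N and contact force between the fingers and wing_c5 above 12 N) or contact force between the fingers and wing_c0 above 35 N).
It fails at once if the bar or the wing screw is forced with more than 70 N (contact force between the fingers and bar above 70 N or contact force between the fingers and wing above 70 N).
It fails at once if another thing on the table is moved by more than 20 mm (distance of any of knife, tin_a, tin_b, jar, offcut, oil_bottle, jug from where it was at the start of the episode above 0.02 m).
It also fails if it takes over 72 s, if anything falls off the work surface, if the arm or the gripper's body presses on something with over 40 N, if the wrist force passes 120 N, or if a joint passes its speed limit or range.

ROBOT

A 6-joint arm with a two-finger parallel gripper is mounted at the origin on the work surface. World frame = base frame: x ahead of the robot, y to its left, z up, the work surface at z = 0. Lengths are in m, angles in rad, forces in N, time in s.
With the tool pointing down it reaches from about 0.35 to 0.85 m from the base axis. Payload 8.1 kg.
Tool frame: the origin (TCP) lies at the centre of the arm's flange, where the gripper is bolted on; the fingertips stand 186 mm ahead of it and the grasp point (between the pads) lies 167 mm ahead of it; z points along the fingers, y is the line along which they close (so a half turn about z gives the same grasp; the last joint's range is limited). The gripper opens to 93 mm and grips with 3 to 60 N. Pads are 15 mm wide; open, the fingers measure 128 mm over their backs; the gripper's body (75 mm by 188 mm) begins 65 mm behind the grasp point.
Start: joints at [-1.27, 0.13, 1.488, -0, 1.523, -0.085], TCP at [0.226, -0.556, 0.405] pointing down, gripper open.
Joint ranges: [-2.96, 2.96], [-0.89, 2.26], [0.02, 2.5], [-1.34, 4.48], [0, 2.73], [-2.66, 2.66]. Speed limits (rad/s): [2.39, 2.39, 2.79, 3.14, 3.14, 3.14].

INTERFACE

Orientations are given as a rotation vector (axis times angle).
In Python, from plant import robot gives the robot as it stands.
- The arm moves only by the tool apply_moves, never from a script. Its argument "series" is a list of rows, each a list of 2 entries, a list of its own where there are three numbers: the shift along the tool's x, y, z in mm, then the turn, a rotation vector about the tool's x, y, z in rad. A call has 1 to 12 rows; each row shifts and turns the commanded pose from where the row before left it, along the tool's axes as they then stand; what a row does not reach is not made up. A row lasts 1/12 s, in which the tool goes at most 41.7 mm and 7.16 degrees, less where a joint would pass 70% of its speed; a pose out of reach is approached as far as the arm can. A call is refused whole if a number of a shift passes 41.7 or a number of a turn 0.125, either way. A call with a gripper value outside its range is refused whole. "claw" is the opening, from 0 (shut) to 1 (fully open), set as the call begins (left out, the last holds). The fingers move at their own pace and stop on an object; "newtons" is the grip in N (left out, the last holds). Time passes only in rows, so rows that do not move let the fingers close. It gives the time, the measured TCP pose, the force, the opening and the grip force at its end, in the units of the state.
- robot.read_state(): the state, without advancing time (a new reading comes with each control period).
- robot.read_camera(name): name is "scene" or "side" or "wrist"; returns (picture, depth): 480x640x3 uint8, blue, green, red; 480x640 float32, m along the optical axis (not along the pixel's ray), 0 where there is no reading.
- robot.calibration(name): a dict with "fx", "fy", "cx", "cy" (pixels), "extrinsics" (4x4, takes a point from world to camera coordinates). Camera axes: x right, y down, z forward; pixel columns grow to the right and rows downward; lengths in m; the calibration is good to about 2 mm. The wrist camera is an equidistant fisheye: a pixel r from the principal point sees the ray r / f radians off the axis. A picture is of the moment at which its call begins: read the wrist's pose just before it. calibration takes no time and is no camera call; for the wrist camera it gives the pose at the moment of the call.
- robot.close_job(): hands the job in; it is judged then, once.
The state is a dict: "t": time; "q": joint angles; "dq": joint speeds; "joint_torque": joint torques, N m; "tool_pos": TCP position; "orientation": TCP orientation; "force": force on the tool from outside, world axes, zero at the start; "wrist_torque": the same for the moment, N m; "opening": finger opening in m; "gripper_force": force on a finger pad.
Only numpy, scipy, OpenCV 4.12 (cv2) and the standard library are available. Lean on these libraries where they do the work, as an engineer would, in place of code of your own. Each camera call takes 0.05 s, during which the arm holds its last target. There are 200 camera calls.

## Working session

There is one attempt and no reset: what is moved stays moved. The work goes in short steps, Python scripts to look and compute and a tool call to move; the robot and the scene stay as the last step left them, time stands still between calls to the robot, and variables do not carry over. Pictures are saved under pics/ and viewed, at most 10 in all, crops included, and the job is handed in when it is done.

Besides the shell and the picture viewer there is one more tool, called after "Emit:" in YAML: its name, and indented under it one key for each argument. apply_moves: Moves the arm, as the interface text tells. Its arguments: {"type":"object","properties":{"series":{"type":"array"},"claw":{"type":"number"},"newtons":{"type":"number"}},"required":["series"]}

```bash
mkdir -p pics
cat > h.py <<'E'
import numpy as np, cv2
from plant import robot
from scipy.spatial.transform import Rotation as R
def grab(n):
    im,d=robot.read_camera(n); c=robot.calibration(n); return np.array(im),np.array(d),c
def pts(d,c):
    v,u=np.mgrid[:480,:640]; P=np.stack([(u-c['cx'])/c['fx']*d,(v-c['cy'])/c['fy']*d,d],-1)
    E=np.array(c['extrinsics']); return (P-E[:3,3])@E[:3,:3]
E
python3 - <<'E'
from h import *
s=robot.read_state();print(s)
for n in('scene','side'):
    im,d,c=grab(n);cv2.imwrite(f'pics/{n}0.png',im);np.savez(f'{n}0.npz',im=im,d=d,**c)
    print(n,c)
E
```

```text
{'t': 0.0, 'q': array([-1.27043358e+00,  1.31121126e-01,  1.48929374e+00, -7.73204713e-06,
        1.52299840e+00, -8.53923460e-02]), 'dq': array([-0.00135243, -0.00134109,  0.00014998, -0.00018746, -0.00078119,
        0.00132849]), 'joint_torque': array([ 8.64028789e-04, -5.59842467e+01, -4.91760135e+01,  7.67281372e-02,
        3.48886556e-02, -1.61087082e-04]), 'tool_pos': array([ 0.22570845, -0.55567175,  0.40370312]), 'orientation': array([-3.08156137e+00, -6.01846411e-01,  3.18673172e-04]), 'force': array([ 0.54912716, -0.37070439, -0.24308404]), 'wrist_torque': array([-0.04436771, -0.02694713, -0.04259967]), 'gripper_force': 0.0, 'opening': 0.09269071523096549}
scene {'fx': 596.1424507632278, 'fy': 596.1424507632278, 'cx': 327.4637758754711, 'cy': 235.1677695306629, 'extrinsics': array([[ 0.87348918,  0.48678192,  0.0077465 , -0.40522897],
       [ 0.37505653, -0.662692  , -0.6482067 , -0.13379774],
       [-0.31040176,  0.56910691, -0.76142503,  1.54637095],
       [ 0.        ,  0.        ,  0.        ,  1.        ]])}
side {'fx': 510.90226757461306, 'fy': 510.90226757461306, 'cx': 311.54754449909615, 'cy': 238.92220229288355, 'extrinsics': array([[-0.99297308, -0.1179874 , -0.00913393,  0.46531119],
       [-0.08139926,  0.73699361, -0.67098032,  0.11324441],
       [ 0.08589887, -0.6655219 , -0.7414189 ,  1.33609091],
       [ 0.        ,  0.        ,  0.        ,  1.        ]])}
```

View pics/scene0.png

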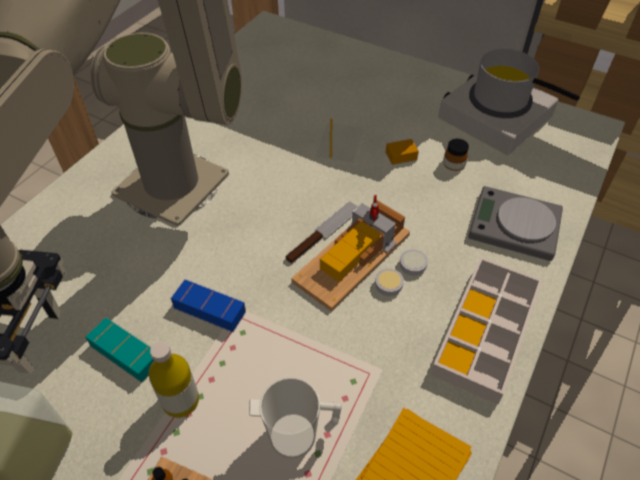

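View pics/side0.png

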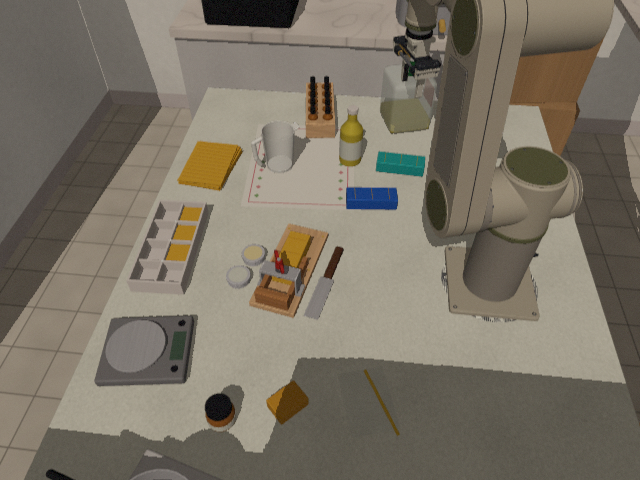

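The yellow bar is in the wooden box (scene ~(345,250), side ~(295,248)). The blue block (208,305) and the turquoise one (122,348) are look-alikes by shape, and the yellow block at (402,152) is the offcut. Only the bar in the box fits the description. The red wing is at scene (375,207), side (280,262). I'll measure these and make the confirming crop.

```bash
cat > m.py <<'E'
from h import *
import sys
def cloud(n,f=None):
    z=np.load(f or f'{n}0.npz'); im=z['im'];d=z['d'];c={k:z[k] for k in('fx','fy','cx','cy','extrinsics')}
    return im,d,c,pts(d,c)
if __name__=='__main__':
  allp=[]
  for n,ctr,w in(('scene',(350,250),75),('side',(288,268),55)):
    im,d,c,P=cloud(n); hsv=cv2.cvtColor(im,cv2.COLOR_BGR2HSV)
    m=np.zeros(d.shape,bool);m[ctr[1]-w:ctr[1]+w,ctr[0]-w:ctr[0]+w]=1;m&=d>0
    H,S,V=[hsv[...,i].astype(int) for i in range(3)]
    yel=m&(H>=18)&(H<=32)&(S>170)&(V>120)
    red=m&((H<6)|(H>172))&(S>150)
    z=P[...,2]
    print(n,'table z',np.median(z[m&(z<.01)]),'yel',yel.sum(),'red',red.sum(),np.percentile(P[red],[5,50,95],axis=0).round(4).tolist())
    v,u=np.nonzero(yel);print(' yel px',u.min(),u.max(),v.min(),v.max(), 'z hist',np.histogram(z[yel],bins=np.arange(.01,.08,.005)))
    top=yel&(abs(z-.058)<.006)
    print(' bar top',top.sum(),cv2.minAreaRect((P[top][:,:2]*1000).astype(np.float32)))
    wood=m&(H>=5)&(H<18)&(S>90)
    bd=wood&(abs(z-.018)<.005)
    print(' bed',bd.sum(),cv2.minAreaRect((P[bd][:,:2]*1000).astype(np.float32)),np.median(z[bd]))
    br=m&(abs(z-.084)<.004)&(S<90)
    print(' bridge',br.sum(),cv2.minAreaRect((P[br][:,:2]*1000).astype(np.float32)) if br.any() else '')
    st=wood&(abs(z-.060)<.004);print(' stop top',st.sum(),cv2.minAreaRect((P[st][:,:2]*1000).astype(np.float32)) if st.any() else '')
    a=im[ctr[1]-w:ctr[1]+w,ctr[0]-w:ctr[0]+w];allp.append(cv2.resize(a,(400,400),interpolation=cv2.INTER_CUBIC))
  cv2.imwrite('pics/crop0.png',np.hstack(allp))
E
python3 m.py
```

```text
scene table z 0.000684205048912363 yel 1001 red 88 [[0.5289, 0.0504, 0.1013], [0.5436, 0.0742, 0.1208], [0.5522, 0.0972, 0.1294]]
 yel px 299 371 228 300 z hist (array([  1,  12,   6,   0,   1,   1,   0,   6,  56, 683, 234,   1,   0,
         0]), array([0.01 , 0.015, 0.02 , 0.025, 0.03 , 0.035, 0.04 , 0.045, 0.05 ,
       0.055, 0.06 , 0.065, 0.07 , 0.075, 0.08 ]))
 bar top 967 ((517.5325317382812, -11.697669982910156), (124.67182922363281, 60.38480758666992), 79.84705352783203)
 bed 2503 ((498.2437744140625, 16.26702880859375), (293.3164367675781, 175.6444549560547), 78.4412841796875) 0.01820450335300204
 bridge 440 ((537.8077392578125, 81.83772277832031), (40.339271545410156, 99.79817199707031), 78.97222137451172)
 stop top 216 ((558.3657836914062, 120.58421325683594), (73.61048126220703, 82.06420135498047), 11.92313289642334)
side table z 0.0006012255734595039 yel 665 red 105 [[0.5231, 0.0646, 0.0995], [0.5359, 0.0915, 0.1196], [0.5493, 0.1153, 0.1286]]
 yel px 272 309 231 284 z hist (array([  0,   3,  17,  21,  25,   5,   0,   0,  40, 439, 115,   0,   0,
         0]), array([0.01 , 0.015, 0.02 , 0.025, 0.03 , 0.035, 0.04 , 0.045, 0.05 ,
       0.055, 0.06 , 0.065, 0.07 , 0.075, 0.08 ]))
 bar top 590 ((518.5879516601562, -11.030460357666016), (118.20521545410156, 56.518985748291016), 78.8401870727539)
 bed 1530 ((496.59234619140625, 21.277984619140625), (291.495849609375, 174.51144409179688), 78.35740661621094) 0.017852601509018937
 bridge 381 ((538.3082885742188, 83.9273681640625), (39.239471435546875, 98.77326965332031), 78.2454833984375)
 stop top 256 ((531.9667358398438, 40.29563903808594), (228.82334899902344, 87.13416290283203), 79.77973937988281)
```

View pics/crop0.png

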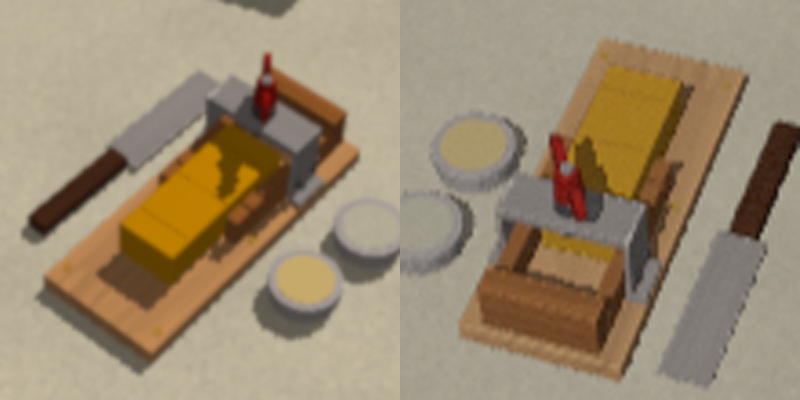

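The crop confirms the bar: yellow, in the channel, under the bridge with the red wing. The blue and turquoise blocks are ruled out. Bridge, bed and bar-top heights all match the text. Next I'll work out the cutter frame, the wing angle and the first move.

```bash
cat > n.py <<'E'
from m import *
A=[];B=[];Rd=[];Bar=[]
for n,ctr,w in(('scene',(350,250),75),('side',(288,268),55)):
    im,d,c,P=cloud(n); hsv=cv2.cvtColor(im,cv2.COLOR_BGR2HSV)
    m=np.zeros(d.shape,bool);m[ctr[1]-w:ctr[1]+w,ctr[0]-w:ctr[0]+w]=1;m&=d>0
    H,S,V=[hsv[...,i].astype(int) for i in range(3)];z=P[...,2]
    bd=(m&(H>=5)&(H<18)&(S>90)&(abs(z-.018)<.005)).astype(np.uint8)
    bd=cv2.morphologyEx(bd,cv2.MORPH_CLOSE,np.ones((3,3)))
    k,l,st,_=cv2.connectedComponentsWithStats(bd);bd=(l==1+np.argmax(st[1:,4]))&(abs(z-.018)<.005)
    print(n,'bed',cv2.minAreaRect((P[bd][:,:2]*1000).astype(np.float32)))
    red=m&((H<6)|(H>172))&(S>150)&(z>.1)
    q=P[red];q=q[(abs(q[:,0]-.54)<.045)&(abs(q[:,1]-.082)<.045)]
    vx,vy,x0,y0=cv2.fitLine((q[:,:2]*1000).astype(np.float32),cv2.DIST_HUBER,0,.01,.01).ravel()
    print(' wing dir',np.degrees(np.arctan2(vy,vx)),'mean',x0,y0,'ztop',np.percentile(q[:,2],97), cv2.minAreaRect((q[:,:2]*1000).astype(np.float32)))
    # bottle etc.
s=robot.read_state();Rt=R.from_rotvec(s['orientation']).as_matrix()
print('tool x,y,z in world\n',Rt.T.round(3))
E
python3 n.py
```

```text
scene bed ((524.6251831054688, 10.841354370117188), (294.5137023925781, 123.1236572265625), 77.65704345703125)
 wing dir -65.60798 mean 542.30927 70.98067 ztop 0.13044216111546655 ((539.4880981445312, 76.39250183105469), (17.45462417602539, 58.45417404174805), 12.10989761352539)
side bed ((514.0347290039062, -30.837387084960938), (196.8346710205078, 119.69011688232422), 78.16350555419922)
 wing dir -63.667126 mean 536.3145 93.283844 ztop 0.12916394805721287 ((537.4300537109375, 87.8990478515625), (17.191659927368164, 62.9517936706543), 15.198497772216797)
tool x,y,z in world
 [[ 0.927  0.376  0.   ]
 [ 0.376 -0.927 -0.002]
 [-0.     0.002 -1.   ]]
```

Emit:
apply_moves:
  series:
    - [[0,0,0],[0,0,-0.122]]
    - [[0,0,0],[0,0,-0.122]]
    - [[0,0,0],[0,0,-0.122]]
    - [[0,0,0],[0,0,-0.122]]
    - [[0,0,0],[0,0,-0.122]]
    - [[0,0,0],[0,0,-0.122]]
    - [[0,0,0],[0,0,-0.122]]
    - [[0,0,0],[0,0,-0.122]]
    - [[36,12.5,0],[0,0,0]]
    - [[36,12.5,0],[0,0,0]]
    - [[36,12.5,0],[0,0,0]]
    - [[36,12.5,0],[0,0,0]]
  claw: 0

```text
t: 1.1
tool_pos: [0.3049, -0.424, 0.404]
orientation: [-2.441, -1.976, -0.0]
force: [1.0, 0.0, -0.3]
opening: 0.0175
gripper_force: 0.0
```

Emit:
apply_moves:
  series:
    - [[36,12.5,0],[0,0,0]]
    - [[36,12.5,0],[0,0,0]]
    - [[36,12.5,0],[0,0,0]]
    - [[36,12.5,0],[0,0,0]]
    - [[36,12.5,0],[0,0,0]]
    - [[36,12.5,0],[0,0,0]]
    - [[36,12.5,0],[0,0,0]]
    - [[36,12.5,0],[0,0,0]]
    - [[36,12.5,0],[0,0,0]]
    - [[34,12.5,0],[0,0,0]]
    - [[0,0,0],[0,0,0]]
    - [[0,0,0],[0,0,0]]

```text
t: 2.1
tool_pos: [0.5016, -0.0993, 0.4042]
orientation: [-2.436, -1.982, 0.001]
force: [-0.6, -0.6, 0.3]
opening: 0.0003
gripper_force: 0.0
```

```bash
cat > st.py <<'E'
from h import *
O=np.array([523.7,12.]);u=np.array([.2045,.979]);v=np.array([.979,-.2045])
def st():
    s=robot.read_state();p=s['tool_pos']*1000;Rt=R.from_rotvec(s['orientation']).as_matrix()
    print('t %.2f'%s['t'],'tcp',p.round(1),'cutter xy',((p[:2]-O)@v).round(1),((p[:2]-O)@u).round(1),'tipz',(p[2]-186).round(1),'yhead',np.degrees(np.arctan2(Rt[1,1],Rt[0,1])).round(2),'q',s['q'].round(2),'F',s['force'].round(2),'T',s['wrist_torque'].round(3),'open',round(s['opening'],4),'tilt',Rt[:,2].round(3))
    return s
if __name__=='__main__': st()
E
python3 st.py
```

```text
t 2.10 tcp [501.6 -99.3 404.2] cutter xy 1.2 -113.5 tipz 218.2 yhead -11.75 q [-0.3  -0.11  1.73 -0.    1.52 -0.09] F [-0.61 -0.55  0.27] T [-0.    -0.084 -0.028] open 0.0003 tilt [-0.001  0.    -1.   ]
```

Emit:
apply_moves:
  series:
    - [[0,0,30],[0,0,0]]
    - [[0,0,30],[0,0,0]]
    - [[0,0,30],[0,0,0]]
    - [[0,0,30],[0,0,0]]
    - [[0,0,20],[0,0,0]]
    - [[0,0,20],[0,0,0]]
    - [[0,0,15],[0,0,0]]
    - [[0,0,10],[0,0,0]]
    - [[0,-1,0],[0,0,0]]
    - [[0,0,0],[0,0,0]]

```text
t: 2.93
tool_pos: [0.4996, -0.1015, 0.2196]
orientation: [-2.441, -1.976, 0.001]
force: [0.4, -0.8, 0.4]
opening: 0.0004
gripper_force: 0.0
```

Run:
```python
from st import *
st()
im,d,c=grab('scene');im2,_,_=grab('wrist')
a=cv2.resize(im[170:320,270:430],(400,375),interpolation=cv2.INTER_CUBIC);b=cv2.resize(im2,(400,375))
cv2.imwrite('pics/a1.png',np.hstack([a,b]))
```

```text
t 2.93 tcp [ 499.6 -101.5  219.6] cutter xy -0.3 -116.1 tipz 33.6 yhead -12.03 q [-0.3   0.06  1.91 -0.    1.17 -0.09] F [ 0.38 -0.81  0.43] T [-0.067 -0.085 -0.002] open 0.0004 tilt [-0.001  0.    -1.   ]
```

View pics/a1.png

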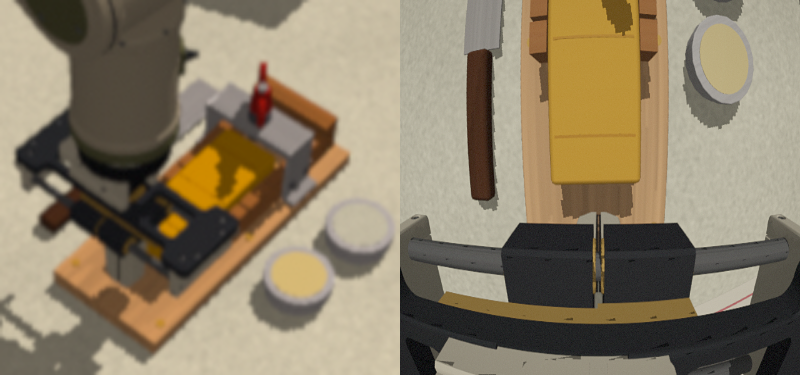

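The fingers are centred behind the bar's rear end with a clear gap. Pushing along tool x.

Emit:
apply_moves:
  series:
    - [[6,0,0],[0,0,0]]
    - [[6,0,0],[0,0,0]]
    - [[6,0,0],[0,0,0]]
    - [[6,0,0],[0,0,0]]
    - [[5,0,0],[0,0,0]]
    - [[5,0,0],[0,0,0]]
    - [[5,0,0],[0,0,0]]
    - [[5,0,0],[0,0,0]]
    - [[5,0,0],[0,0,0]]
    - [[5,0,0],[0,0,0]]
    - [[3,0,0],[0,0,0]]
    - [[3,0,0],[0,0,0]]

```text
t: 4.03
tool_pos: [0.5129, -0.042, 0.2201]
orientation: [2.44, 1.977, 0.0]
force: [-1.3, -3.9, 3.8]
opening: 0.0004
gripper_force: 2.4
```

Emit:
apply_moves:
  series:
    - [[2,0,0],[0,0,0]]
    - [[2,0,0],[0,0,0]]
    - [[2,0,0],[0,0,0]]
    - [[2,0,0],[0,0,0]]

```text
t: 4.37
tool_pos: [0.5143, -0.0344, 0.2197]
orientation: [2.441, 1.977, -0.0]
force: [-1.4, -4.0, 3.0]
opening: 0.0005
gripper_force: 2.4
```

```bash
python3 st.py
```

```text
t 4.37 tcp [514.3 -34.4 219.7] cutter xy 0.3 -47.3 tipz 33.7 yhead -11.99 q [-0.17  0.08  1.9  -0.    1.17  0.04] F [-1.4  -4.    2.97] T [-0.836  0.035 -0.002] open 0.0005 tilt [-0. -0. -1.]
```

Emit:
apply_moves:
  series:
    - [[1,0,0],[0,0,0]]
    - [[1,0,0],[0,0,0]]
    - [[1,0,0],[0,0,0]]
    - [[1,0,0],[0,0,0]]
    - [[1,0,0],[0,0,0]]

```text
t: 4.78
tool_pos: [0.5153, -0.0295, 0.2198]
orientation: [2.441, 1.977, -0.0]
force: [-1.5, -4.1, 3.4]
opening: 0.0007
gripper_force: 2.5
```

Emit:
apply_moves:
  series:
    - [[1,0,0],[0,0,0]]
    - [[1,0,0],[0,0,0]]

```text
t: 4.95
tool_pos: [0.5158, -0.0275, 0.2197]
orientation: [-2.441, -1.977, 0.0]
force: [-0.9, -4.4, 4.4]
opening: 0.0009
gripper_force: 2.5
```

Emit:
apply_moves:
  series:
    - [[1,0,0],[0,0,0]]
    - [[0,0,0],[0,0,0]]

```text
t: 5.12
tool_pos: [0.516, -0.0264, 0.2197]
orientation: [-2.441, -1.978, -0.0]
force: [0.1, -4.0, 3.4]
opening: 0.0002
gripper_force: 1.9
```

Emit:
apply_moves:
  series:
    - [[1,0,0],[0,0,0]]
    - [[0,0,0],[0,0,0]]

```text
t: 5.28
tool_pos: [0.5162, -0.0256, 0.2197]
orientation: [2.441, 1.977, -0.0]
force: [-0.8, -5.7, 3.6]
opening: 0.0002
gripper_force: 2.7
```

Emit:
apply_moves:
  series:
    - [[1,0,0],[0,0,0]]
    - [[0,0,0],[0,0,0]]

```text
t: 5.45
tool_pos: [0.5162, -0.0253, 0.2197]
orientation: [2.44, 1.977, -0.003]
force: [-1.8, -10.5, 5.2]
opening: 0.0005
gripper_force: 5.2
```

Emit:
apply_moves:
  series:
    - [[1,0,0],[0,0,0]]
    - [[0,0,0],[0,0,0]]

```text
t: 5.62
tool_pos: [0.5163, -0.025, 0.2197]
orientation: [2.44, 1.976, -0.004]
force: [-3.7, -15.3, 4.3]
opening: 0.0001
gripper_force: 7.6
```

Emit:
apply_moves:
  series:
    - [[0.6,0,0],[0,0,0]]
    - [[0,0,0],[0,0,0]]

```text
t: 5.78
tool_pos: [0.5164, -0.0249, 0.2197]
orientation: [2.439, 1.976, -0.005]
force: [-3.7, -17.1, 5.3]
opening: 0.0004
gripper_force: 9.0
```

The force climbs with no more travel, and the rear face is at cutter y ≈ -30, so the bar is home. Backing off, rising and looking at the wing.

Emit:
apply_moves:
  series:
    - [[-8,0,0],[0,0,0]]
    - [[-15,0,0],[0,0,0]]
    - [[0,0,-30],[0,0,0]]
    - [[0,0,-35],[0,0,0]]
    - [[0,0,-35],[0,0,0]]
    - [[0,0,-30],[0,0,0]]
    - [[0,0,-20],[0,0,0]]
    - [[0,0,0],[0,0,0]]
    - [[0,0,0],[0,0,0]]
  claw: 0.55

```text
t: 6.53
tool_pos: [0.5122, -0.0451, 0.3706]
orientation: [2.44, 1.978, 0.004]
force: [-0.2, 0.6, -0.3]
opening: 0.0504
gripper_force: 0.0
```

```bash
cat > w.py <<'E'
from st import *
import sys
st()
im,d,c=grab('wrist');E=np.array(c['extrinsics'])
Rc=E[:3,:3];C=-Rc.T@E[:3,3]
hsv=cv2.cvtColor(im,cv2.COLOR_BGR2HSV).astype(int);H,S,V=hsv[...,0],hsv[...,1],hsv[...,2]
red=(((H<7)|(H>172))&(S>140)&(V>50)).astype(np.uint8)
# keep near projected axis point
def proj(p):
    q=Rc@(np.array(p)-C);r=np.arctan2(np.hypot(q[0],q[1]),q[2]);k=c['fx']*r/np.hypot(q[0],q[1]);return c['cx']+k*q[0],c['cy']+k*q[1]
def ray(x,y,z):
    x=(x-c['cx'])/c['fx'];y=(y-c['cy'])/c['fy'];r=np.hypot(x,y)
    q=Rc.T@np.array([np.sin(r)*x/r,np.sin(r)*y/r,np.cos(r)]);return C+q*(z-C[2])/q[2]
a=proj((.5384,.0825,.118));print('axis px',np.round(a),'cam',C.round(3))
k,l,stt,cen=cv2.connectedComponentsWithStats(red)
for i in range(1,k):
    if stt[i,4]>20: print(stt[i],cen[i].round(1))
i=1+np.argmax([stt[j,4] if np.hypot(*(cen[j]-a))<90 else 0 for j in range(1,k)])
rv,ru=np.nonzero(l==i)
rc=cv2.minAreaRect(np.stack([ru,rv],1).astype(np.float32));print(rc)
x0,y0=[int(t) for t in a]
x0=min(max(x0,100),540);y0=min(max(y0,75),405)
cv2.imwrite(sys.argv[1],np.hstack([cv2.resize(im[y0-75:y0+75,x0-100:x0+100],(400,300),interpolation=cv2.INTER_CUBIC),cv2.resize(im,(400,300))]))
np.savez('w.npz',im=im)
# points of red at wing top height z
z=float(sys.argv[2]);q=np.array([ray(p,r,z)[:2]*1000 for p,r in zip(ru,rv)],np.float32)
print('red on plane',z,cv2.minAreaRect(q),q.min(0),q.max(0))
E
python3 w.py pics/w1.png 0.118
```

```text
t 6.53 tcp [512.2 -45.1 370.6] cutter xy 0.4 -58.3 tipz 184.6 yhead -11.94 q [-0.19 -0.09  1.77  0.    1.46  0.02] F [-0.25  0.57 -0.29] T [-0.05  -0.068 -0.025] open 0.0504 tilt [ 0.002  0.001 -1.   ]
axis px [317.  49.] cam [0.525 0.019 0.348]
[ 274    6   74   89 1610] [310.7  52.1]
((308.8230895996094, 51.31538391113281), (106.2977523803711, 31.38078498840332), 60.2551155090332)
red on plane 0.118 ((532.552490234375, 83.28608703613281), (19.626399993896484, 69.97866821289062), 16.226608276367188) [517.02277  50.89325] [550.8748  116.73476]
```

View pics/w1.png

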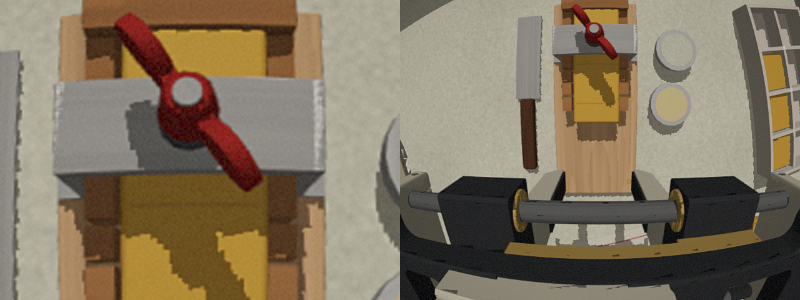

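The wing runs up-left to down-right in the wrist view, about 30° off the channel. The screw cap is at full-picture px (310,46), where (317,49) was predicted. I'll check the axis against the bridge in the wrist depth and a fresh scene and side view.

Run:
```python
from st import *
im,d,c=grab('wrist');E=np.array(c['extrinsics']);Rc=E[:3,:3];C=-Rc.T@E[:3,3]
v_,u_=np.mgrid[:480,:640];x=(u_-c['cx'])/c['fx'];y=(v_-c['cy'])/c['fy'];r=np.hypot(x,y)+1e-9
k=np.tan(r)/r;P=np.stack([x*k*d,y*k*d,d],-1)@Rc+C
hsv=cv2.cvtColor(im,cv2.COLOR_BGR2HSV).astype(int);H,S,V=[hsv[...,i] for i in range(3)]
near=(d>0)&(np.hypot(P[...,0]-.538,P[...,1]-.082)<.09)
br=near&(S<70)&(abs(P[...,2]-.084)<.004)
print('bridge',br.sum(),cv2.minAreaRect((P[br][:,:2]*1000).astype(np.float32)))
red=near&((H<7)|(H>172))&(S>140);q=P[red]
print('red z',np.percentile(q[:,2],[3,50,97]));t=q[q[:,2]>.105]
rc=cv2.minAreaRect((t[:,:2]*1000).astype(np.float32));print('red',rc)
cap=near&(S<70)&(P[...,2]>.115);print('cap',cap.sum(),P[cap].mean(0) if cap.any() else '')
bt=near&(H>15)&(H<33)&(S>120)&(abs(P[...,2]-.058)<.004);print('bar',cv2.minAreaRect((P[bt][:,:2]*1000).astype(np.float32)))
for n,w in(('scene',(350,250,75)),('side',(288,268,55))):
    im,d,c=grab(n);P=pts(d,c);hsv=cv2.cvtColor(im,cv2.COLOR_BGR2HSV).astype(int);H,S,V=[hsv[...,i] for i in range(3)]
    near=(d>0)&(np.hypot(P[...,0]-.538,P[...,1]-.082)<.06)
    br=near&(S<90)&(abs(P[...,2]-.084)<.004);print(n,br.sum(),cv2.minAreaRect((P[br][:,:2]*1000).astype(np.float32)) if br.any() else '')
    b=(d>0)&(H>15)&(H<33)&(S>150)&(abs(P[...,2]-.058)<.005)&(np.hypot(P[...,0]-.53,P[...,1]-.03)<.13)
    q=(P[b][:,:2]*1000-O);print(' bar cutter y range',np.percentile(q@u,[1,99]),'x',np.percentile(q@v,[1,99])) if b.any() else 0
```

```text
bridge 5093 ((534.7048950195312, 84.08997344970703), (36.603389739990234, 98.17500305175781), 78.26065826416016)
red z [0.10269595 0.1204577  0.12600093]
red ((533.8236083984375, 83.3741455078125), (17.712297439575195, 69.76121520996094), 33.34415054321289)
cap 188 [0.53526841 0.08378263 0.12341969]
bar ((528.6052856445312, 65.3724594116211), (143.0578155517578, 82.87214660644531), 77.43450164794922)
scene 250 ((546.5040893554688, 78.24496459960938), (39.07323455810547, 81.30116271972656), 80.59798431396484)
 bar cutter y range [-31.15031749 120.44053392] x [-27.43311002  30.45298392]
side 390 ((537.8966674804688, 84.97465515136719), (39.49821853637695, 98.2158432006836), 78.94107818603516)
 bar cutter y range [-26.63771029 122.85298786] x [-27.92137962  28.30969403]
```

The bar is home: rear at -27 to -31 in cutter y, front at the stop. The screw axis is at about (536.5, 83.5) and the wing points at about 120°. I'll straddle the axis with the fingers 50 mm apart and stroke both wings by turning the tool clockwise.

Emit:
apply_moves:
  series:
    - [[33,-0.5,0],[0,0,0]]
    - [[33,-0.5,0],[0,0,0]]
    - [[33,-0.5,0],[0,0,0]]
    - [[32,-1,0],[0,0,0]]
    - [[0,0,0],[0,0,0]]
    - [[0,0,20],[0,0,0]]
    - [[0,0,20],[0,0,0]]
    - [[0,0,20],[0,0,0]]
    - [[0,0,14],[0,0,0]]
    - [[0,0,9],[0,0,0]]
    - [[0,0,0],[0,0,0]]

```text
t: 7.65
tool_pos: [0.5353, 0.0827, 0.2833]
orientation: [-2.439, -1.975, 0.007]
force: [-0.2, 0.1, -0.7]
opening: 0.0512
gripper_force: 0.0
```

Run:
```python
from st import *
st()
im,d,c=grab('scene');im2,_,_=grab('side');im3,_,_=grab('wrist')
f=lambda a:cv2.resize(a,(260,260),interpolation=cv2.INTER_CUBIC)
cv2.imwrite('pics/b1.png',np.hstack([f(im[150:270,310:430]),f(im2[200:320,220:340]),f(im3[80:480,120:520])]))
```

```text
t 7.65 tcp [535.3  82.7 283.3] cutter xy -3.1 71.6 tipz 97.3 yhead -11.98 q [0.06 0.07 1.78 0.   1.3  0.27] F [-0.23  0.14 -0.73] T [-0.019 -0.023 -0.05 ] open 0.0512 tilt [-0.006 -0.    -1.   ]
```

View pics/b1.png

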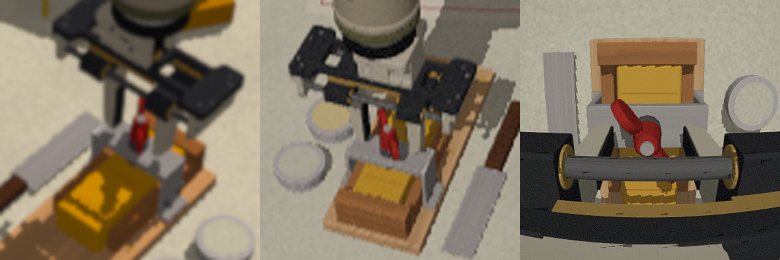

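The fingers stand either side of the wing with the screw centred between them. Starting the first stroke.

Emit:
apply_moves:
  series:
    - [[0,0,-3],[0,0,0.08]]
    - [[0,0,0],[0,0,0.1]]
    - [[0,0,0],[0,0,0.1]]
    - [[0,0,0],[0,0,0.1]]
    - [[0,0,0],[0,0,0.1]]
    - [[0,0,0],[0,0,0.12]]
    - [[0,0,0],[0,0,0.12]]
    - [[0,0,0],[0,0,0.12]]
    - [[0,0,0],[0,0,0.12]]
    - [[0,0,0],[0,0,0.12]]

```text
t: 8.63
tool_pos: [0.5369, 0.0829, 0.291]
orientation: [3.111, 0.432, 0.002]
force: [-1.7, -0.1, 0.8]
opening: 0.051
gripper_force: 0.9
```

```bash
python3 st.py
```

```text
t 8.63 tcp [536.9  82.9 291. ] cutter xy -1.6 72.1 tipz 105.0 yhead -74.19 q [ 0.06  0.06  1.77 -0.    1.31  1.35] F [-1.69 -0.13  0.77] T [-0.185  0.321  0.048] open 0.051 tilt [ 0.001 -0.    -1.   ]
```

Emit:
apply_moves:
  series:
    - [[0,0,0.5],[0,0,0.12]]
    - [[0,0,0.5],[0,0,0.12]]
    - [[0,0,0.5],[0,0,0.12]]
    - [[0,0,0.5],[0,0,0.12]]
    - [[0,0,0.5],[0,0,0.12]]
    - [[0,0,0.5],[0,0,0.12]]
    - [[0,0,0],[0,0,0.12]]
    - [[0,0,0],[0,0,0.12]]
    - [[0,0,0],[0,0,0.12]]
    - [[0,0,0],[0,0,0]]

```text
t: 9.47
tool_pos: [0.537, 0.0832, 0.2881]
orientation: [-2.89, 1.229, -0.002]
force: [-0.6, 0.5, 0.3]
opening: 0.0513
gripper_force: 0.0
```

Run:
```python
from st import *
st()
im,d,c=grab('side');im3,_,_=grab('wrist')
f=lambda a:cv2.resize(a,(300,300),interpolation=cv2.INTER_CUBIC)
cv2.imwrite('pics/b2.png',np.hstack([f(im[200:320,220:340]),f(im3[80:480,120:520])]))
```

```text
t 9.47 tcp [537.   83.2 288.1] cutter xy -1.5 72.4 tipz 102.1 yhead -136.07 q [0.06 0.06 1.78 0.   1.3  2.43] F [-0.58  0.53  0.32] T [0.099 0.022 0.03 ] open 0.0513 tilt [ 0.002  0.    -1.   ]
```

View pics/b2.png

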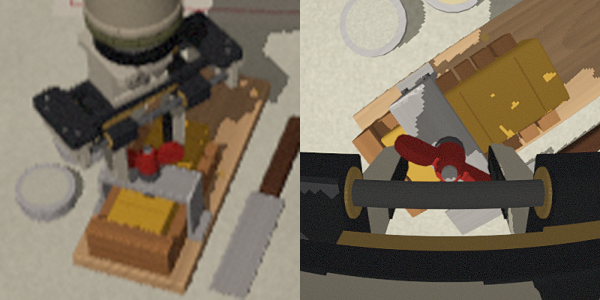

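The stroke works: the wing has turned with the fingers. Lifting, winding back by half a turn plus a bit, and stroking again.

Emit:
apply_moves:
  series:
    - [[0,0,0],[0,0,-0.08]]
    - [[0,0,-20],[0,0,0]]
    - [[0,0,-20],[0,0,0]]
    - [[0,0,-5],[0,0,-0.12]]
    - [[0,0,0],[0,0,-0.12]]
    - [[0,0,0],[0,0,-0.12]]
    - [[0,0,0],[0,0,-0.12]]
    - [[0,0,0],[0,0,-0.12]]
    - [[0,0,0],[0,0,-0.12]]
    - [[0,0,0],[0,0,-0.12]]
    - [[0,0,0],[0,0,-0.12]]
    - [[0,0,0],[0,0,-0.12]]

```text
t: 10.57
tool_pos: [0.5369, 0.083, 0.3325]
orientation: [3.087, 0.581, 0.002]
force: [-0.4, -0.1, -0.2]
opening: 0.0509
gripper_force: 0.0
```

Emit:
apply_moves:
  series:
    - [[0,0,0],[0,0,-0.12]]
    - [[0,0,0],[0,0,-0.12]]
    - [[0,0,0],[0,0,-0.12]]
    - [[0,0,0],[0,0,-0.12]]
    - [[0,0,0],[0,0,-0.12]]
    - [[0,0,0],[0,0,-0.12]]
    - [[0,0,0],[0,0,-0.12]]
    - [[0,0,0],[0,0,-0.12]]
    - [[0,0,0],[0,0,-0.12]]
    - [[0,0,0],[0,0,-0.12]]
    - [[0,0,0],[0,0,-0.12]]
    - [[0,0,0],[0,0,-0.12]]

```text
t: 11.57
tool_pos: [0.5369, 0.083, 0.3325]
orientation: [1.937, 2.472, 0.001]
force: [0.7, 0.9, 0.2]
opening: 0.0512
gripper_force: 0.0
```

Emit:
apply_moves:
  series:
    - [[0,0,0],[0,0,-0.12]]
    - [[0,0,0],[0,0,-0.12]]
    - [[0,0,0],[0,0,-0.12]]
    - [[0,0,0],[0,0,-0.12]]
    - [[0,0,0],[0,0,-0.12]]
    - [[0,0,0],[0,0,-0.12]]
    - [[0,0,0],[0,0,0]]
    - [[0,0,0],[0,0,0]]

```text
t: 12.23
tool_pos: [0.5369, 0.0831, 0.3323]
orientation: [0.96, 2.99, 0.001]
force: [0.4, -0.1, -0.3]
opening: 0.0511
gripper_force: 0.0
```

```bash
python3 st.py
```

```text
t 12.23 tcp [536.9  83.1 332.3] cutter xy -1.6 72.3 tipz 146.3 yhead 54.42 q [ 0.06  0.02  1.74 -0.    1.38 -0.89] F [ 0.45 -0.09 -0.33] T [ 0.026 -0.163  0.004] open 0.0511 tilt [ 0.001  0.    -1.   ]
```

Emit:
apply_moves:
  series:
    - [[0,0,0],[0,0,-0.12]]
    - [[0,0,14],[0,0,0]]
    - [[0,0,14],[0,0,0]]
    - [[0,0,10],[0,0,0]]
    - [[0,0,8],[0,0,0]]
    - [[0,0,0],[0,0,0.1]]
    - [[0,0,0],[0,0,0.12]]
    - [[0,0,0],[0,0,0.12]]
    - [[0,0,0],[0,0,0.12]]
    - [[0,0,0],[0,0,0.12]]
    - [[0,0,0],[0,0,0.12]]
    - [[0,0,0],[0,0,0.12]]

```text
t: 13.23
tool_pos: [0.5365, 0.0834, 0.2854]
orientation: [-1.934, -2.474, 0.0]
force: [-0.2, 2.4, -1.9]
opening: 0.0508
gripper_force: 0.8
```

```bash
python3 st.py
```

```text
t 13.23 tcp [536.5  83.4 285.4] cutter xy -2.1 72.5 tipz 99.4 yhead 13.98 q [ 0.06  0.07  1.78  0.    1.3  -0.18] F [-0.22  2.41 -1.93] T [0.327 0.005 0.032] open 0.0508 tilt [-0.001  0.001 -1.   ]
```

Emit:
apply_moves:
  series:
    - [[0,0,0],[0,0,0.12]]
    - [[0,0,0],[0,0,0.12]]
    - [[0,0,0],[0,0,0.12]]
    - [[0,0,0],[0,0,0.12]]
    - [[0,0,0],[0,0,0.12]]
    - [[0,0,0],[0,0,0.12]]
    - [[0,0,0],[0,0,0.12]]
    - [[0,0,0],[0,0,0.12]]

```text
t: 13.9
tool_pos: [0.5364, 0.0831, 0.2853]
orientation: [-2.859, -1.302, 0.002]
force: [-1.8, -0.0, -1.7]
opening: 0.0509
gripper_force: 1.0
```

```bash
python3 st.py
```

```text
t 13.90 tcp [536.4  83.1 285.3] cutter xy -2.1 72.2 tipz 99.3 yhead -41.03 q [ 0.06  0.07  1.78 -0.    1.3   0.78] F [-1.84 -0.03 -1.7 ] T [-0.129  0.125  0.032] open 0.0509 tilt [-0.001 -0.    -1.   ]
```

Emit:
apply_moves:
  series:
    - [[0,0,0],[0,0,0.12]]
    - [[0,0,0],[0,0,0.12]]
    - [[0,0,0],[0,0,0.12]]
    - [[0,0,0],[0,0,0.12]]
    - [[0,0,0],[0,0,0.12]]

```text
t: 14.32
tool_pos: [0.5362, 0.0831, 0.2851]
orientation: [-3.116, -0.399, 0.003]
force: [-1.1, -0.6, -2.3]
opening: 0.0514
gripper_force: 0.9
```

Emit:
apply_moves:
  series:
    - [[0,0,0],[0,0,0.12]]
    - [[0,0,0],[0,0,0.12]]
    - [[0,0,0],[0,0,0.12]]
    - [[0,0,0],[0,0,0.12]]
    - [[0,0,0],[0,0,0.12]]

```text
t: 14.73
tool_pos: [0.5363, 0.0832, 0.2852]
orientation: [3.095, -0.54, -0.003]
force: [-2.1, -0.2, -1.9]
opening: 0.0514
gripper_force: 0.9
```

Emit:
apply_moves:
  series:
    - [[0,0,0],[0,0,0.12]]
    - [[0,0,0],[0,0,0.12]]
    - [[0,0,0],[0,0,0.12]]
    - [[0,0,0],[0,0,0.06]]

```text
t: 15.07
tool_pos: [0.5363, 0.0833, 0.2853]
orientation: [2.914, -1.174, -0.002]
force: [-1.0, 0.9, -0.0]
opening: 0.0511
gripper_force: 0.8
```

```bash
python3 st.py
```

```text
t 15.07 tcp [536.3  83.3 285.3] cutter xy -2.2 72.4 tipz 99.3 yhead -133.9 q [0.06 0.07 1.78 0.   1.3  2.4 ] F [-0.97  0.94 -0.01] T [0.275 0.398 0.096] open 0.0511 tilt [-0.001  0.    -1.   ]
```

Still loose, so I'm winding back for a third stroke.

Emit:
apply_moves:
  series:
    - [[0,0,0],[0,0,-0.08]]
    - [[0,0,-20],[0,0,0]]
    - [[0,0,-20],[0,0,0]]
    - [[0,0,-5],[0,0,-0.12]]
    - [[0,0,0],[0,0,-0.12]]
    - [[0,0,0],[0,0,-0.12]]
    - [[0,0,0],[0,0,-0.12]]
    - [[0,0,0],[0,0,-0.12]]
    - [[0,0,0],[0,0,-0.12]]
    - [[0,0,0],[0,0,-0.12]]
    - [[0,0,0],[0,0,-0.12]]
    - [[0,0,0],[0,0,-0.12]]

```text
t: 16.07
tool_pos: [0.5368, 0.0831, 0.3308]
orientation: [3.077, 0.634, 0.0]
force: [-0.3, 0.6, 0.4]
opening: 0.051
gripper_force: 0.0
```

Emit:
apply_moves:
  series:
    - [[0,0,0],[0,0,-0.12]]
    - [[0,0,0],[0,0,-0.12]]
    - [[0,0,0],[0,0,-0.12]]
    - [[0,0,0],[0,0,-0.12]]
    - [[0,0,0],[0,0,-0.12]]
    - [[0,0,0],[0,0,-0.12]]
    - [[0,0,0],[0,0,-0.12]]
    - [[0,0,0],[0,0,-0.12]]
    - [[0,0,0],[0,0,-0.12]]
    - [[0,0,0],[0,0,-0.12]]
    - [[0,0,0],[0,0,-0.12]]
    - [[0,0,0],[0,0,-0.12]]

```text
t: 17.07
tool_pos: [0.5368, 0.0831, 0.3308]
orientation: [1.895, 2.505, 0.0]
force: [-0.2, -0.6, 0.3]
opening: 0.0512
gripper_force: 0.0
```

Emit:
apply_moves:
  series:
    - [[0,0,0],[0,0,-0.12]]
    - [[0,0,0],[0,0,-0.12]]
    - [[0,0,0],[0,0,-0.12]]
    - [[0,0,0],[0,0,-0.12]]
    - [[0,0,0],[0,0,-0.12]]
    - [[0,0,0],[0,0,-0.12]]
    - [[0,0,0],[0,0,-0.12]]
    - [[0,0,0],[0,0,0]]
    - [[0,0,0],[0,0,0]]

```text
t: 17.82
tool_pos: [0.5367, 0.0831, 0.3308]
orientation: [0.723, 3.057, 0.0]
force: [0.4, 0.5, -0.7]
opening: 0.0511
gripper_force: 0.0
```

```bash
python3 st.py
```

```text
t 17.82 tcp [536.7  83.1 330.8] cutter xy -1.8 72.3 tipz 144.8 yhead 63.39 q [ 0.06  0.02  1.74 -0.    1.38 -1.05] F [ 0.44  0.49 -0.72] T [ 0.033 -0.202  0.034] open 0.0511 tilt [ 0.  0. -1.]
```

Emit:
apply_moves:
  series:
    - [[0,0,14],[0,0,0]]
    - [[0,0,14],[0,0,0]]
    - [[0,0,11],[0,0,0]]
    - [[0,0,8],[0,0,0]]
    - [[0,0,0],[0,0,0.08]]
    - [[0,0,0],[0,0,0.1]]
    - [[0,0,0],[0,0,0.1]]
    - [[0,0,0],[0,0,0.1]]
    - [[0,0,0],[0,0,0]]

```text
t: 18.57
tool_pos: [0.5365, 0.0832, 0.2834]
orientation: [-1.29, -2.864, 0.0]
force: [-1.0, 0.8, -0.3]
opening: 0.0512
gripper_force: 0.1
```

```bash
python3 st.py
```

```text
t 18.57 tcp [536.5  83.2 283.4] cutter xy -2.0 72.4 tipz 97.4 yhead 41.5 q [ 0.06  0.07  1.78  0.    1.29 -0.67] F [-1.01  0.78 -0.28] T [ 0.042 -0.129 -0.004] open 0.0512 tilt [-0.001  0.    -1.   ]
```

Emit:
apply_moves:
  series:
    - [[0,0,0],[0,0,0.1]]
    - [[0,0,0],[0,0,0.1]]
    - [[0,0,0],[0,0,0.1]]

```text
t: 18.82
tool_pos: [0.5364, 0.0833, 0.2833]
orientation: [-1.698, -2.642, 0.0]
force: [-0.7, 1.4, -1.4]
opening: 0.0512
gripper_force: 0.8
```

```bash
python3 st.py
```

```text
t 18.82 tcp [536.4  83.3 283.3] cutter xy -2.1 72.4 tipz 97.3 yhead 24.56 q [ 0.06  0.07  1.78  0.    1.29 -0.37] F [-0.74  1.4  -1.44] T [0.277 0.092 0.062] open 0.0512 tilt [-0.001  0.    -1.   ]
```

Emit:
apply_moves:
  series:
    - [[0,0,0],[0,0,0.1]]
    - [[0,0,0],[0,0,0.1]]
    - [[0,0,0],[0,0,0.1]]

```text
t: 19.07
tool_pos: [0.5365, 0.0834, 0.2834]
orientation: [-2.074, -2.359, 0.0]
force: [-0.1, 2.5, -1.0]
opening: 0.0508
gripper_force: 0.9
```

```bash
python3 st.py
```

```text
t 19.07 tcp [536.5  83.4 283.4] cutter xy -2.1 72.5 tipz 97.4 yhead 7.36 q [ 0.06  0.07  1.78  0.    1.29 -0.07] F [-0.06  2.46 -0.99] T [0.348 0.02  0.064] open 0.0508 tilt [-0.001  0.001 -1.   ]
```

Emit:
apply_moves:
  series:
    - [[0,0,0],[0,0,0.1]]
    - [[0,0,0],[0,0,0.1]]
    - [[0,0,0],[0,0,0.1]]

```text
t: 19.32
tool_pos: [0.5365, 0.0833, 0.2834]
orientation: [-2.403, -2.023, 0.001]
force: [-1.8, 1.1, -0.6]
opening: 0.0509
gripper_force: 1.3
```

Emit:
apply_moves:
  series:
    - [[0,0,0],[0,0,0.1]]
    - [[0,0,0],[0,0,0.1]]
    - [[0,0,0],[0,0,0.1]]

```text
t: 19.57
tool_pos: [0.5364, 0.0832, 0.2834]
orientation: [-2.678, -1.641, 0.001]
force: [-1.4, 0.9, -1.2]
opening: 0.051
gripper_force: 1.7
```

Emit:
apply_moves:
  series:
    - [[0,0,0],[0,0,0.1]]
    - [[0,0,0],[0,0,0.1]]
    - [[0,0,0],[0,0,0.1]]

```text
t: 19.82
tool_pos: [0.5363, 0.0832, 0.2833]
orientation: [-2.894, -1.222, 0.002]
force: [-2.6, 0.6, -0.4]
opening: 0.0513
gripper_force: 2.1
```

```bash
python3 st.py
```

```text
t 19.82 tcp [536.3  83.2 283.3] cutter xy -2.2 72.3 tipz 97.3 yhead -44.2 q [0.06 0.07 1.78 0.   1.29 0.83] F [-2.64  0.58 -0.42] T [0.025 0.363 0.099] open 0.0513 tilt [-0.001 -0.    -1.   ]
```

The pad force is creeping up, so contact is starting. Smaller steps now.

Emit:
apply_moves:
  series:
    - [[0,0,0],[0,0,0.08]]
    - [[0,0,0],[0,0,0.08]]

```text
t: 19.98
tool_pos: [0.5363, 0.0832, 0.2833]
orientation: [-2.982, -0.988, 0.002]
force: [-1.3, -0.2, -0.5]
opening: 0.051
gripper_force: 2.2
```

Emit:
apply_moves:
  series:
    - [[0,0,0],[0,0,0.08]]
    - [[0,0,0],[0,0,0.08]]

```text
t: 20.15
tool_pos: [0.5362, 0.0831, 0.2832]
orientation: [-3.051, -0.747, 0.003]
force: [-2.2, 0.4, 0.5]
opening: 0.0508
gripper_force: 2.4
```

Emit:
apply_moves:
  series:
    - [[0,0,0],[0,0,0.08]]
    - [[0,0,0],[0,0,0.08]]

```text
t: 20.32
tool_pos: [0.5362, 0.0832, 0.2832]
orientation: [-3.101, -0.501, 0.003]
force: [-3.5, 0.9, -0.4]
opening: 0.051
gripper_force: 2.6
```

```bash
python3 st.py
```

```text
t 20.32 tcp [536.2  83.2 283.2] cutter xy -2.4 72.2 tipz 97.2 yhead -71.64 q [0.06 0.07 1.78 0.   1.29 1.31] F [-3.54  0.88 -0.4 ] T [0.096 0.557 0.115] open 0.051 tilt [-0.002 -0.    -1.   ]
```

Emit:
apply_moves:
  series:
    - [[0,0,0],[0,0,0.08]]
    - [[0,0,0],[0,0,0.08]]
    - [[0,0,0],[0,0,0.08]]

```text
t: 20.57
tool_pos: [0.5361, 0.0832, 0.2832]
orientation: [-3.139, -0.126, 0.004]
force: [-3.9, 0.9, -0.0]
opening: 0.051
gripper_force: 2.8
```

Emit:
apply_moves:
  series:
    - [[0,0,0],[0,0,0.08]]
    - [[0,0,0],[0,0,0.08]]
    - [[0,0,0],[0,0,0.08]]

```text
t: 20.82
tool_pos: [0.536, 0.0833, 0.2831]
orientation: [3.131, -0.25, -0.004]
force: [-3.5, 0.4, -1.2]
opening: 0.0512
gripper_force: 3.1
```

Emit:
apply_moves:
  series:
    - [[0,0,0],[0,0,0.08]]
    - [[0,0,0],[0,0,0.08]]
    - [[0,0,0],[0,0,0.08]]

```text
t: 21.07
tool_pos: [0.5359, 0.0833, 0.2831]
orientation: [3.079, -0.623, -0.004]
force: [-4.9, 1.8, 0.5]
opening: 0.0509
gripper_force: 3.3
```

```bash
python3 st.py
```

```text
t 21.07 tcp [535.9  83.3 283.1] cutter xy -2.6 72.3 tipz 97.1 yhead -112.89 q [0.06 0.07 1.78 0.   1.29 2.03] F [-4.89  1.78  0.47] T [0.298 0.83  0.137] open 0.0509 tilt [-0.003  0.    -1.   ]
```

Emit:
apply_moves:
  series:
    - [[0,0,0],[0,0,0.08]]
    - [[0,0,0],[0,0,0.08]]
    - [[0,0,0],[0,0,0.08]]

```text
t: 21.32
tool_pos: [0.5359, 0.0834, 0.283]
orientation: [2.982, -0.987, -0.005]
force: [-5.1, 2.1, 1.5]
opening: 0.0511
gripper_force: 3.6
```

Emit:
apply_moves:
  series:
    - [[0,0,0],[0,0,0.08]]
    - [[0,0,0],[0,0,0.08]]
    - [[0,0,0],[0,0,0]]
    - [[0,0,0],[0,0,0]]

```text
t: 21.65
tool_pos: [0.536, 0.0834, 0.2831]
orientation: [2.896, -1.217, -0.004]
force: [-5.3, 2.2, -0.7]
opening: 0.051
gripper_force: 1.9
```

```bash
cp pics/w1.png /tmp
python3 - <<'E'
from st import *
st()
np.save('imA.npy',grab('side')[0]);np.save('imAs.npy',grab('scene')[0]);np.save('imAw.npy',grab('wrist')[0])
E
```

```text
t 21.65 tcp [536.   83.4 283.1] cutter xy -2.6 72.5 tipz 97.1 yhead -135.61 q [0.06 0.07 1.78 0.   1.29 2.43] F [-5.33  2.17 -0.69] T [0.516 0.808 0.107] open 0.051 tilt [-0.002  0.001 -1.   ]
```

About 5.7 N on the wing now. I'll let go, wind back for a final check stroke, and note where the wing resists, to see how much it sprang back.

Emit:
apply_moves:
  series:
    - [[0,0,0],[0,0,-0.06]]
    - [[0,0,0],[0,0,-0.08]]
    - [[0,0,-20],[0,0,0]]
    - [[0,0,-20],[0,0,0]]
    - [[0,0,-5],[0,0,-0.12]]
    - [[0,0,0],[0,0,-0.12]]
    - [[0,0,0],[0,0,-0.12]]
    - [[0,0,0],[0,0,-0.12]]
    - [[0,0,0],[0,0,-0.12]]
    - [[0,0,0],[0,0,-0.12]]
    - [[0,0,0],[0,0,-0.12]]
    - [[0,0,0],[0,0,-0.12]]

```text
t: 22.8
tool_pos: [0.537, 0.083, 0.329]
orientation: [3.104, 0.485, 0.002]
force: [0.5, 0.7, -0.1]
opening: 0.051
gripper_force: 0.0
```

Emit:
apply_moves:
  series:
    - [[0,0,0],[0,0,-0.12]]
    - [[0,0,0],[0,0,-0.12]]
    - [[0,0,0],[0,0,-0.12]]
    - [[0,0,0],[0,0,-0.12]]
    - [[0,0,0],[0,0,-0.12]]
    - [[0,0,0],[0,0,-0.12]]
    - [[0,0,0],[0,0,-0.12]]
    - [[0,0,0],[0,0,-0.12]]
    - [[0,0,0],[0,0,-0.12]]
    - [[0,0,0],[0,0,-0.12]]
    - [[0,0,0],[0,0,-0.12]]
    - [[0,0,0],[0,0,-0.12]]

```text
t: 23.8
tool_pos: [0.537, 0.0829, 0.329]
orientation: [2.013, 2.41, 0.001]
force: [-0.1, -0.1, 0.3]
opening: 0.0511
gripper_force: 0.0
```

Emit:
apply_moves:
  series:
    - [[0,0,0],[0,0,-0.12]]
    - [[0,0,0],[0,0,-0.12]]
    - [[0,0,0],[0,0,-0.12]]
    - [[0,0,0],[0,0,-0.12]]
    - [[0,0,0],[0,0,-0.12]]
    - [[0,0,0],[0,0,-0.12]]
    - [[0,0,0],[0,0,-0.12]]
    - [[0,0,0],[0,0,-0.12]]
    - [[0,0,0],[0,0,0]]
    - [[0,0,0],[0,0,0]]

```text
t: 24.63
tool_pos: [0.5369, 0.083, 0.3289]
orientation: [0.689, 3.064, 0.0]
force: [-0.4, 0.2, -0.7]
opening: 0.051
gripper_force: 0.0
```

Run:
```python
from st import *
st()
im=grab('side')[0];im3=grab('wrist')[0]
f=lambda a:cv2.resize(a,(400,400),interpolation=cv2.INTER_CUBIC)
cv2.imwrite('pics/b3.png',np.hstack([f(im[200:320,220:340]),f(im3[40:440,120:520])]))
```

```text
t 24.63 tcp [536.9  83.  328.9] cutter xy -1.6 72.2 tipz 142.9 yhead 64.65 q [ 0.06  0.03  1.74 -0.    1.38 -1.07] F [-0.37  0.18 -0.68] T [ 0.056 -0.143  0.006] open 0.051 tilt [ 0.001 -0.    -1.   ]
```

View pics/b3.png

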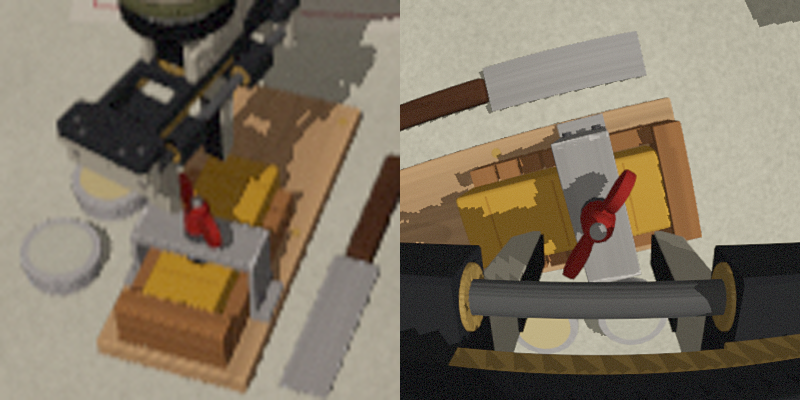

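The wing now stands at about 120°, well back from where the fingers left it, so it sprang back under the pad's load. I'll stroke again and feel the resistance as the wing is picked up.

Emit:
apply_moves:
  series:
    - [[0,0,14],[0,0,0.1]]
    - [[0,0,14],[0,0,0.1]]
    - [[0,0,10],[0,0,0]]
    - [[0,0,7],[0,0,0]]
    - [[0,0,0],[0,0,0.12]]
    - [[0,0,0],[0,0,0.12]]
    - [[0,0,0],[0,0,0.12]]
    - [[0,0,0],[0,0,0.12]]
    - [[0,0,0],[0,0,0.12]]
    - [[0,0,0],[0,0,0.12]]
    - [[0,0,0],[0,0,0.12]]
    - [[0,0,0],[0,0,0]]

```text
t: 25.73
tool_pos: [0.5368, 0.0831, 0.2838]
orientation: [2.122, 2.316, 0.0]
force: [-1.0, -1.0, 0.6]
opening: 0.0509
gripper_force: 0.0
```

Emit:
apply_moves:
  series:
    - [[0,0,0],[0,0,0.08]]
    - [[0,0,0],[0,0,0.08]]
    - [[0,0,0],[0,0,0.08]]

```text
t: 25.98
tool_pos: [0.5367, 0.0831, 0.2838]
orientation: [2.378, 2.053, 0.0]
force: [0.5, 0.0, -0.1]
opening: 0.051
gripper_force: 0.0
```

Emit:
apply_moves:
  series:
    - [[0,0,0],[0,0,0.08]]
    - [[0,0,0],[0,0,0.08]]
    - [[0,0,0],[0,0,0.08]]

```text
t: 26.23
tool_pos: [0.5367, 0.0831, 0.2838]
orientation: [2.607, 1.754, 0.0]
force: [-0.8, 0.3, 0.3]
opening: 0.0507
gripper_force: 0.0
```

Emit:
apply_moves:
  series:
    - [[0,0,0],[0,0,0.08]]
    - [[0,0,0],[0,0,0.08]]
    - [[0,0,0],[0,0,0.08]]

```text
t: 26.48
tool_pos: [0.5365, 0.0829, 0.2837]
orientation: [2.798, 1.429, -0.001]
force: [-1.4, -1.3, 1.1]
opening: 0.051
gripper_force: 1.9
```

Emit:
apply_moves:
  series:
    - [[0,0,0],[0,0,0.08]]
    - [[0,0,0],[0,0,0.08]]
    - [[0,0,0],[0,0,0.08]]

```text
t: 26.73
tool_pos: [0.5364, 0.0829, 0.2837]
orientation: [2.948, 1.084, -0.002]
force: [-3.3, -0.9, 1.5]
opening: 0.0513
gripper_force: 2.2
```

```bash
python3 st.py
```

```text
t 26.73 tcp [536.4  82.9 283.7] cutter xy -2.1 72.0 tipz 97.7 yhead -49.63 q [ 0.06  0.07  1.78 -0.    1.29  0.93] F [-3.3  -0.9   1.48] T [-0.312  0.459  0.127] open 0.0513 tilt [-0.001 -0.001 -1.   ]
```

The wing resists at once, at about twice the free-running force, so the pad stays loaded by itself. I'll push to over 5 N once more, then ease off slowly so it settles without overshooting.

Emit:
apply_moves:
  series:
    - [[0,0,0],[0,0,0.1]]
    - [[0,0,0],[0,0,0.1]]
    - [[0,0,0],[0,0,0.1]]
    - [[0,0,0],[0,0,0.1]]
    - [[0,0,0],[0,0,0.1]]
    - [[0,0,0],[0,0,0.1]]
    - [[0,0,0],[0,0,0.1]]
    - [[0,0,0],[0,0,0.1]]
    - [[0,0,0],[0,0,0.1]]
    - [[0,0,0],[0,0,0.1]]
    - [[0,0,0],[0,0,0.1]]
    - [[0,0,0],[0,0,0.1]]

```text
t: 27.73
tool_pos: [0.5358, 0.0832, 0.2833]
orientation: [3.045, -0.771, -0.005]
force: [-6.6, 0.1, 2.9]
opening: 0.0512
gripper_force: 3.4
```

Emit:
apply_moves:
  series:
    - [[0,0,0],[0,0,0.1]]
    - [[0,0,0],[0,0,0.1]]
    - [[0,0,0],[0,0,0]]
    - [[0,0,0],[0,0,0]]
    - [[0,0,0],[0,0,0]]

```text
t: 28.15
tool_pos: [0.536, 0.0834, 0.2832]
orientation: [2.955, -1.067, -0.004]
force: [-4.8, 2.0, 0.8]
opening: 0.0511
gripper_force: 2.2
```

Emit:
apply_moves:
  series:
    - [[0,0,0],[0,0,-0.05]]
    - [[0,0,0],[0,0,-0.05]]
    - [[0,0,0],[0,0,-0.05]]
    - [[0,0,0],[0,0,-0.05]]
    - [[0,0,0],[0,0,-0.05]]
    - [[0,0,0],[0,0,-0.05]]
    - [[0,0,0],[0,0,-0.05]]
    - [[0,0,0],[0,0,-0.05]]
    - [[0,0,0],[0,0,-0.05]]
    - [[0,0,0],[0,0,-0.05]]
    - [[0,0,0],[0,0,-0.05]]
    - [[0,0,0],[0,0,-0.05]]

```text
t: 29.15
tool_pos: [0.5364, 0.0831, 0.2834]
orientation: [3.138, -0.143, -0.002]
force: [-2.4, 0.4, 0.1]
opening: 0.0508
gripper_force: 1.3
```

Emit:
apply_moves:
  series:
    - [[0,0,0],[0,0,-0.05]]
    - [[0,0,0],[0,0,-0.05]]
    - [[0,0,0],[0,0,-0.05]]
    - [[0,0,0],[0,0,-0.05]]
    - [[0,0,0],[0,0,-0.05]]
    - [[0,0,0],[0,0,-0.05]]
    - [[0,0,0],[0,0,-0.05]]
    - [[0,0,0],[0,0,-0.05]]
    - [[0,0,0],[0,0,-0.05]]
    - [[0,0,0],[0,0,-0.05]]
    - [[0,0,0],[0,0,-0.05]]
    - [[0,0,0],[0,0,-0.05]]

```text
t: 30.15
tool_pos: [0.5366, 0.0832, 0.2836]
orientation: [-3.04, -0.791, 0.0]
force: [-2.0, 1.0, 0.4]
opening: 0.0513
gripper_force: 0.7
```

```bash
python3 st.py
```

```text
t 30.15 tcp [536.6  83.2 283.6] cutter xy -1.9 72.3 tipz 97.6 yhead -60.83 q [0.06 0.07 1.78 0.   1.29 1.12] F [-1.95  0.98  0.41] T [0.152 0.227 0.022] open 0.0513 tilt [-0.  0. -1.]
```

Emit:
apply_moves:
  series:
    - [[0,0,0],[0,0,0]]
    - [[0,0,0],[0,0,0]]
    - [[0,0,0],[0,0,0]]

```text
t: 30.4
tool_pos: [0.5365, 0.0832, 0.2835]
orientation: [-3.043, -0.78, 0.001]
force: [-3.3, 0.5, -0.3]
opening: 0.0509
gripper_force: 1.4
```

Emit:
apply_moves:
  series:
    - [[0,0,0],[0,0,-0.04]]
    - [[0,0,0],[0,0,-0.04]]
    - [[0,0,0],[0,0,-0.04]]
    - [[0,0,0],[0,0,-0.04]]
    - [[0,0,0],[0,0,-0.04]]
    - [[0,0,0],[0,0,-0.04]]

```text
t: 30.9
tool_pos: [0.5368, 0.083, 0.2839]
orientation: [2.927, 1.141, 0.001]
force: [-1.4, 1.1, -0.4]
opening: 0.0516
gripper_force: 0.4
```

Emit:
apply_moves:
  series:
    - [[0,0,0],[0,0,-0.04]]
    - [[0,0,0],[0,0,-0.04]]
    - [[0,0,0],[0,0,-0.04]]
    - [[0,0,0],[0,0,-0.04]]
    - [[0,0,0],[0,0,0]]
    - [[0,0,0],[0,0,0]]

```text
t: 31.4
tool_pos: [0.5368, 0.0829, 0.2839]
orientation: [2.828, 1.367, 0.001]
force: [-0.9, -1.2, 0.3]
opening: 0.0512
gripper_force: 0.4
```

```bash
python3 st.py
```

```text
t 31.40 tcp [536.8  82.9 283.9] cutter xy -1.6 72.1 tipz 97.9 yhead -38.41 q [ 0.06  0.07  1.78 -0.    1.29  0.73] F [-0.9  -1.16  0.34] T [-0.139  0.121  0.034] open 0.0512 tilt [ 0.001 -0.    -1.   ]
```

Emit:
apply_moves:
  series:
    - [[0,0,0],[0,0,-0.04]]
    - [[0,0,0],[0,0,-0.04]]
    - [[0,0,0],[0,0,-0.04]]
    - [[0,0,0],[0,0,-0.04]]
    - [[0,0,0],[0,0,0]]
    - [[0,0,0],[0,0,0]]

```text
t: 31.9
tool_pos: [0.5368, 0.0831, 0.2839]
orientation: [2.711, 1.587, 0.001]
force: [-0.3, -0.1, -0.6]
opening: 0.051
gripper_force: 0.0
```

```bash
python3 st.py
```

```text
t 31.90 tcp [536.8  83.1 283.9] cutter xy -1.7 72.3 tipz 97.9 yhead -29.29 q [ 0.06  0.07  1.78 -0.    1.29  0.57] F [-0.3  -0.12 -0.56] T [-0.    -0.051  0.009] open 0.051 tilt [ 0.001 -0.    -1.   ]
```

Released gently, with the wing staying put. Clearing away and checking.

Emit:
apply_moves:
  series:
    - [[0,0,0],[0,0,-0.08]]
    - [[0,0,0],[0,0,-0.08]]
    - [[0,0,0],[0,0,-0.08]]
    - [[0,0,-15],[0,0,0]]
    - [[0,0,-25],[0,0,0]]
    - [[0,0,-30],[0,0,0]]
    - [[-30,0,-30],[0,0,0]]
    - [[-35,0,-20],[0,0,0]]
    - [[-35,0,0],[0,0,0]]
    - [[-20,0,0],[0,0,0]]
    - [[0,0,0],[0,0,0]]
    - [[0,0,0],[0,0,0]]

```text
t: 32.9
tool_pos: [0.5048, -0.0329, 0.4035]
orientation: [2.503, 1.898, 0.001]
force: [1.1, 0.3, -0.1]
opening: 0.0513
gripper_force: 0.0
```

Run:
```python
from st import *
st()
im,d,c=grab('side');ims,ds,cs=grab('scene')
for im_,d_,c_ in((im,d,c),(ims,ds,cs)):
    P=pts(d_,c_);hsv=cv2.cvtColor(im_,cv2.COLOR_BGR2HSV).astype(int);H,S,V=[hsv[...,i] for i in range(3)]
    b=(d_>0)&(H>15)&(H<33)&(S>150)&(abs(P[...,2]-.058)<.005)&(np.hypot(P[...,0]-.53,P[...,1]-.03)<.13)
    q=(P[b][:,:2]*1000-O);print('bar',np.percentile(q@u,[1,99]))
    r=(d_>0)&((H<7)|(H>172))&(S>150)&(np.hypot(P[...,0]-.537,P[...,1]-.083)<.045)&(P[...,2]>.09);print('wing top',np.percentile(P[r][:,2],97))
f=lambda a:cv2.resize(a,(400,400),interpolation=cv2.INTER_CUBIC)
cv2.imwrite('pics/e.png',np.hstack([f(im[200:320,220:340]),f(ims[170:310,290:430])]))
```

```text
t 32.90 tcp [504.8 -32.9 403.5] cutter xy -9.3 -47.8 tipz 217.5 yhead -15.65 q [-0.17 -0.13  1.75  0.    1.52  0.11] F [ 1.12  0.32 -0.13] T [ 0.014 -0.062  0.004] open 0.0513 tilt [ 0.001  0.    -1.   ]
bar [-25.7647232  123.05748149]
wing top 0.12427939086873298
bar [-31.24391561 120.62515031]
wing top 0.12428304648533459
```

View pics/e.png

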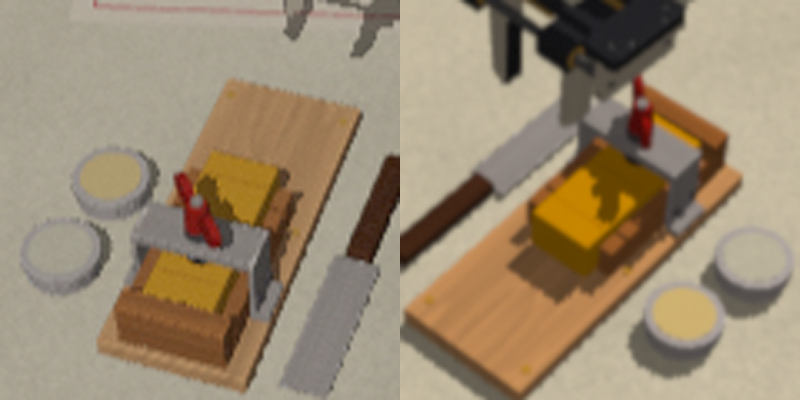

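The bar's rear is at the home mark, the wing is down about 5.5 mm and the tins and knife are where they were. The robot is clear, so I'm handing it in.

```bash
python3 -c "
from plant import robot
print(robot.close_job())"
```

```text
the job is handed in; nothing more can be done
None
```

The bar is pushed home against the end stop and the wing screw is finger-tight on it, pushed to over 5 N; the job is handed in, but the pad's own holding force I could only infer, not measure.

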